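# Slide a birch blank along the rail into the jig's corner pocket

## Task

Push the round birch blank straight across the jig's board until it lies against the long aluminium rail, then, keeping it against the rail all the way, slide it along the rail into the corner pocket until it touches both the rail and the stop block, and take the hand away. Only push it with the fingers: it must stay flat on the board and must not be lifted, and the clamped stop and everything else standing about must stay where they are.

Things in the scene. Friction and masses are not known exactly. Their poses are not given: they have to be found in the camera images.
- blank: The birch blank: a flat round disc of pale wood, 68 mm in diameter and 10 mm thick, about 30 g, loose on the jig's board. Origin: centre of its underside; z up. Its own x and y axes have no meaning (it may turn as it slides). Dry friction about 0.6 on board and rail: pressed hard at a steep slant against the rail it can wedge; pushed from behind, nearly along the rail, it slides.
- jig: The jig: a fixed plywood board, 200 mm (its x) by 440 mm (its y) by 12 mm thick, flat on the bench. Origin: centre of its underside; z up. Along its whole far edge (+x) an aluminium rail 20 mm wide stands 16 mm above the board; the face that looks over the board lies at x = +80 mm. y runs along the rail, from the blank towards a wooden stop that is clamped on the rail near the +y end.
- pocket (a point): Where the blank belongs: the point on the board's top under the blank's centre when the blank touches both rail and stop block. Axes as the jig's (x to the rail, y along the rail to the stop). Rail face 34 mm away in +x, stop face 34 mm in +y. Opposite the rail a keeper lip closes the pocket, inner face 39 mm away in -x (pocket 73 mm wide); towards -y the pocket is open.
- lip_end (a point): Top of the free (-y) end of the stop's keeper lip, in the middle of its 10 mm thickness. The lip runs from here 40 mm along the rail's direction to the stop block's face, so it ends 6 mm behind the blank's centre when home. Stop block and lip stand 16 mm above the board.
- stop_knob (a point): Top of the black clamp knob (22 mm across) that sits on the stop over the rail, 39 mm above the board. The stop is clamped at a different place along the rail each time and takes pushes of up to 60 N without slipping.
- clock_motor_a: Bystander: a black square clock movement, 56 x 56 x 33 mm with its brass shaft pointing up, standing on the board in the near corner beside the stop. Origin: centre of its underside.
- moss_b: Bystander: a ball of bun moss, 52 mm across and 30 mm high, on the bench left of the jig. Origin: centre of its underside.
- jar_pins: Bystander: a small glass jar with a wooden lid, 50 mm across and 62 mm high, on the bench right of the jig. Origin: centre of its underside.
- cutters: Bystander: side cutters with black grips, 40 x 149 x 11 mm, lying on the bench right of the jig. Origin: centre of the underside.

How it is judged:
By the outcome, as a careful person would: the job done as asked, in the order asked, and still so for the second after the job is handed in, with the robot touching nothing.
It also fails if it takes over 53 s, if anything falls off the work surface, if the arm or the gripper's body presses on something with over 40 N, if the wrist force passes 120 N, or if a joint passes its speed limit or range.

## Robot

A 6-joint arm with a two-finger parallel gripper is mounted at the origin on a cart in front of the work surface, level with it; the furniture and walls round the work are solid. World frame = base frame: x ahead of the robot, y to its left, z up, the work surface at z = 0. Lengths are in mm, angles in degrees, forces in N, time in s.
With the tool pointing down it reaches from about 350 to 850 mm from the base axis. Payload 8.1 kg.
Tool frame: the origin (TCP) lies on the centre line of the jaws, within the pads' length; the fingertips stand 19 mm ahead of it and the grasp point (between the pads) is the TCP; z points along the fingers, y is the direction in which the jaws open and shut (so a half turn about z gives the same grasp; the last joint's range is limited). The gripper opens to 85 mm and grips with 20 to 120 N. Pads are 22 mm wide; open, the fingers measure 114 mm over their backs; the gripper's body (76 mm by 85 mm) begins 54 mm behind the grasp point. The pads swing forward as they close: fully open they stand 13 mm farther back than shut.
Start: joints at [-81.039, 7.471, 85.268, -0, 87.261, -4.893], TCP at [143.691, -582.545, 250.292] pointing down, gripper open.
Joint ranges: [-169.43, 169.43], [-51.17, 129.36], [1.28, 143.12], [-76.62, 256.62], [0, 156.53], [-152.29, 152.29]. Speed limits (degrees/s): [136.94, 136.94, 159.86, 180, 180, 180].

## Interface

Orientations are given as [roll, pitch, yaw] about the fixed x, y, z axes, in that order (R = Rz(yaw) Ry(pitch) Rx(roll)).
In Python, from bench import r, viewer gives the robot as it stands.
- The arm moves only by the tool carry_out, never from a script. Its argument "commands" is a list that holds one entry, the list of rows, each a list of 7 numbers: the finger opening in mm, from 0 to 85.4, then the shift along the tool's x, y, z in mm, then the turn, a rotation vector about the tool's x, y, z in degrees. A call has 1 to 5 rows; each row is the pose to reach, as a shift and turn from the pose commanded when the call began, along the tool's axes at that moment; what a row does not reach only later rows make up. A row lasts 1/8 s, in which the tool goes at most 62.5 mm and 10.7 degrees, less where a joint would pass 70% of its speed; a pose out of reach is approached as far as the arm can. A call with a gripper value outside its range is refused whole. The fingers move at their own pace and stop on an object; "grip_force" is the grip in N (left out, the last holds). Time passes only in rows, so rows that repeat a pose let the fingers close. It gives the time, the measured TCP pose, the force and the opening at its end, in the units of the state.
- r.sense(): the state, without advancing time (a new reading comes with each control period).
- viewer.snapshot(name): name is "scene" or "top" or "wrist"; returns the picture (480x640x3 uint8, red, green, blue); there is no depth.
- viewer.calibration(name): a dict with "camera_matrix" (3x3 intrinsics, pixels), "rvec" (rotation vector, rad) and "tvec" (3), from world to camera coordinates, as OpenCV has them. Camera axes: x right, y down, z forward; pixel columns grow to the right and rows downward; lengths in mm; the calibration is good to about 2 mm. A picture is of the moment at which its call begins: read the wrist's pose just before it. calibration takes no time and is no camera call; for the wrist camera it gives the pose at the moment of the call.
- r.hand_in(): hands the job in, once; it reports no verdict.
The state is a dict: "time": time; "joint_pos": joint angles; "qd": joint speeds; "joint_efforts": joint torques, N m; "tool_pos": TCP position; "tcp_rot": TCP orientation; "ft_force": force on the tool from outside, world axes, zero at the start; "wrist_torque": the same for the moment, N m; "finger_gap": finger opening in mm.
Only numpy, scipy, OpenCV 4.12 (cv2) and the standard library are available. Lean on these libraries where they do the work, as an engineer would, in place of code of your own. Each camera call takes 0.05 s, during which the arm holds its last target. There are 200 camera calls.

## Working session

There is one attempt and no reset: what is moved stays moved. The work goes in short steps, Python scripts to look and compute and a tool call to move; the robot and the scene stay as the last step left them, time stands still between calls to the robot, and variables do not carry over. Pictures are saved under pics/ and viewed, about 8 in all and at most 12, crops included, and the job is handed in when it is done.

Besides the shell and the picture viewer there is one more tool, called after ">>>" by a JSON object that holds its "op" and its "data". carry_out: Moves the arm, as the interface text tells. Its arguments: {"type":"object","properties":{"commands":{"type":"array","items":{"type":"array","items":{"type":"array","items":{"type":"number"}}}},"grip_force":{"type":"number"}},"required":["commands"]}

```bash
mkdir -p pics; ls
python3 - <<'E'
from bench import r, viewer
import cv2
for n in("top","scene"):
    im=viewer.snapshot(n); cv2.imwrite(f"pics/{n}0.png",im[:,:,::-1])
    c=viewer.calibration(n); print(n,c)
print(r.sense())
E
```

```text
pics
top {'camera_matrix': array([[447.52106641,   0.        , 317.32885105],
       [  0.        , 447.52106641, 238.17182515],
       [  0.        ,   0.        ,   1.        ]]), 'rvec': array([ 2.12903157, -2.09661552,  0.22576548]), 'tvec': array([3.31511985e-01, 5.85026137e+02, 9.98515787e+02])}
scene {'camera_matrix': array([[434.56142576,   0.        , 322.8214572 ],
       [  0.        , 434.56142576, 239.1687251 ],
       [  0.        ,   0.        ,   1.        ]]), 'rvec': array([ 1.12708939, -2.26899106,  1.12140374]), 'tvec': array([345.06584478, 365.62769428, 696.47273409])}
{'time': 0.1, 'joint_pos': array([-8.10389592e+01,  7.51224312e+00,  8.53223918e+01,  2.82080217e-04,
        8.72627764e+01, -4.89188877e+00]), 'qd': array([-0.03114688, -0.0836013 , -0.18120113,  0.00435646, -0.15380958,
       -0.09597653]), 'joint_efforts': array([ 1.24304421e-03, -5.70950997e+01, -5.01942945e+01, -1.96395004e-04,
        8.10916565e-03,  1.31422280e-05]), 'tool_pos': array([ 143.62075726, -582.07782191,  249.34028204]), 'tcp_rot': array([-1.79902968e+02, -8.58754324e-03,  1.38529086e+01]), 'ft_force': array([ 0.15192905, -0.48537118, -0.57021134]), 'wrist_torque': array([-0.0036952 , -0.00040201,  0.03741505]), 'finger_gap': 85.60776898636898}
```

View pics/top0.png

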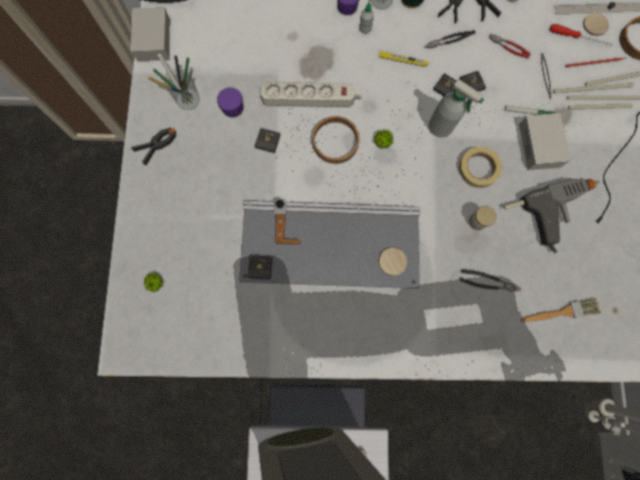

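View pics/scene0.png

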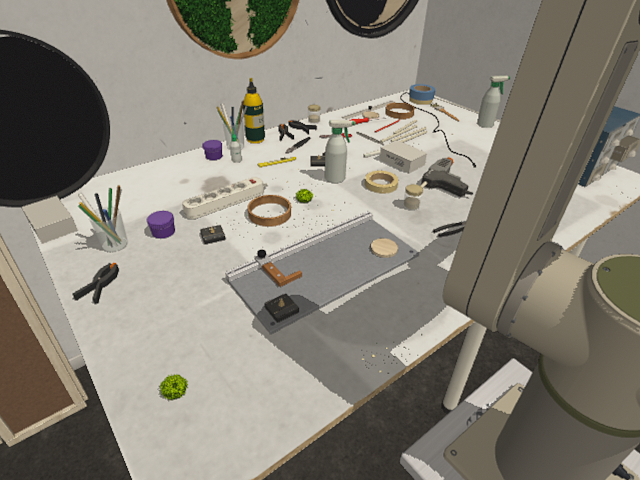

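The top view shows the blank at about (393,262), the rail along row 208, the stop at (281,228), the lip end at (299,241), the knob at (280,203) and the clock movement at (260,266). I'll enlarge that part.

```bash
cat > h.py <<'E'
import numpy as np, cv2
from bench import r, viewer
def ray(c,px,z):
    R=cv2.Rodrigues(c["rvec"])[0]; C=-R.T@np.ravel(c["tvec"])
    p=cv2.undistortPoints(np.array([[px]],float),c["camera_matrix"],None).ravel()
    d=R.T@np.array([*p,1]); return C+d*(z-C[2])/d[2]
E
python3 - <<'E'
import cv2
im=cv2.imread("pics/top0.png")[190:300,230:430]
cv2.imwrite("pics/top0c.png",cv2.convertScaleAbs(cv2.resize(im,None,fx=4,fy=4,interpolation=2),alpha=1.6))
E
```

```text
(no output)
```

View pics/top0c.png

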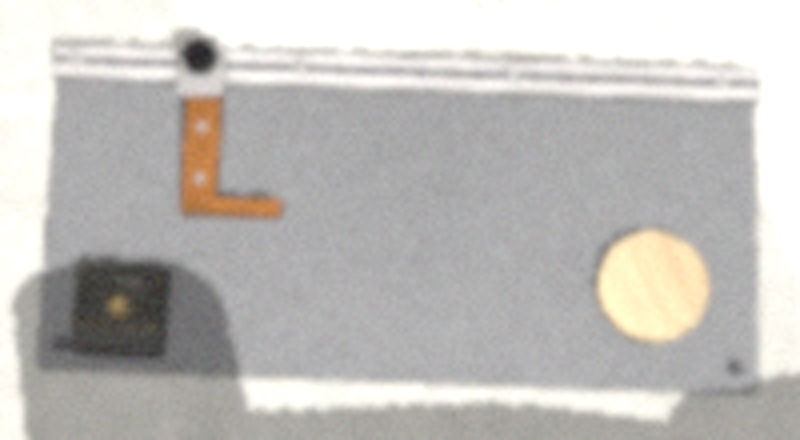

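Run:
```python
from h import *
c=viewer.calibration("top")
R=cv2.Rodrigues(c["rvec"])[0]; print(-R.T@np.ravel(c["tvec"]))
for n,u,v,z in [("blank",653,285,22),("bl_l",596,285,22),("bl_r",711,285,22),("railL",55,77,28),("railR",755,101,28),("railtopL",55,38,28),("railtopR",757,67,28),("stopface",219,150,28),("lipend",283,208,28),("lipin",250,197,28),("knob",200,55,51),("brdBL",38,370,12),("brdBR",757,388,12),("clock",122,305,45)]:
    print(n,ray(c,(230+u/4-.4,190+v/4-.4),z).round(1))
```

```text
[ 364.92428536   11.65029624 1098.17303038]
blank [ 539.8 -175.4   22. ]
bl_l [ 539.3 -140.7   22. ]
bl_r [ 540.4 -210.8   22. ]
railL [663.3 193.5  28. ]
railR [ 655.  -239.9   28. ]
railtopL [688.5 194.8  28. ]
railtopR [ 676.9 -241.8   28. ]
stopface [618.5  90.6  28. ]
lipend [582.8  50.5  28. ]
lipin [589.4  70.8  28. ]
knob [672.2 102.3  51. ]
brdBL [483.4 197.5  12. ]
brdBR [ 479.1 -239.1   12. ]
clock [519.1 144.1  45. ]
```

```bash
cat >> h.py <<'E'
from scipy.spatial.transform import Rotation as Ro
def to(x,y,z,yaw,p=None,rot=None):
    s=r.sense(); p=s["tool_pos"] if p is None else np.array(p); rot=s["tcp_rot"] if rot is None else rot
    A=Ro.from_euler("xyz",rot,degrees=True); B=Ro.from_euler("xyz",[180,0,yaw],degrees=True)
    print((A.inv().apply(np.array([x,y,z])-p)).round(1),(A.inv()*B).as_rotvec(degrees=True).round(1))
E
python3 - <<'E'
from h import *
to(484,-175,120,-1.1,[143.7,-582.5,250.3],[180,0,13.85])
to(484,-175,120,-1.1)
E
```

```text
[ 428.  -314.2  130.3] [-0. -0. 15.]
[ 427.9 -313.5  129.9] [-0.1  0.  15. ]
```

>>> {"op": "carry_out", "data": {"commands": [[[40,47,-34,10,0,0,3],[40,94,-69,20,0,0,6],[40,141,-103,30,0,0,9],[40,188,-138,40,0,0,12],[40,235,-172,50,0,0,15]]]}}

```text
time: 0.72
tool_pos: [331.4, -357.5, 199.6]
tcp_rot: [-180.0, 0.0, -1.3]
ft_force: [0.8, -0.7, 0.6]
finger_gap: 40.1
```

```bash
python3 -c "
from h import *
print(r.sense()['tool_pos'],r.sense()['tcp_rot']);to(484,-175,100,-1.1)"
```

```text
[ 331.40058357 -357.49306408  199.64668711] [-1.79982107e+02  9.62779839e-03 -1.25888340e+00]
[ 148.6 -185.8   99.7] [-0.   0.  -0.2]
```

>>> {"op": "carry_out", "data": {"commands": [[[40,37,-46,25,0,0,0],[40,75,-93,50,0,0,0],[40,112,-139,75,0,0,0],[40,149,-186,100,0,0,0],[40,149,-186,100,0,0,0]]]}}

```text
time: 1.35
tool_pos: [483.3, -172.5, 97.7]
tcp_rot: [-179.9, 0.2, -0.9]
ft_force: [0.2, 0.2, 0.0]
finger_gap: 40.0
```

Run:
```python
from h import *
c=viewer.calibration("wrist"); print(r.sense()['tool_pos'].round(1),r.sense()['tcp_rot'].round(2))
cv2.imwrite("pics/w1.png",viewer.snapshot("wrist")[:,:,::-1])
import pickle; pickle.dump(c,open("w1.pkl","wb"))
```

```text
[ 483.3 -172.5   97.7] [-179.86    0.2    -0.9 ]
```

View pics/w1.png

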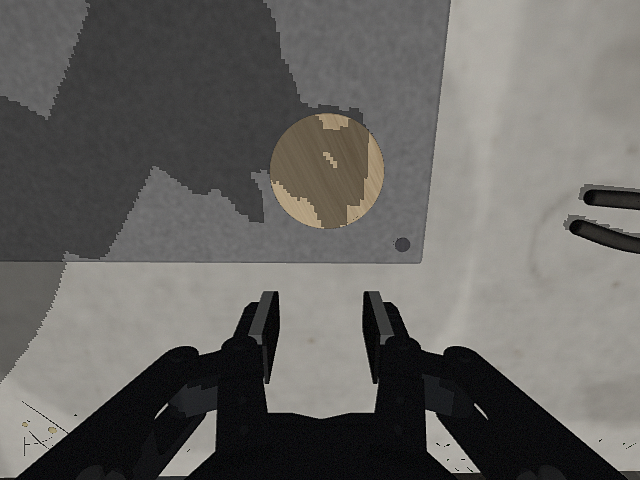

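The wrist view shows the blank at (327,170), the near board edge at row 262, the right board edge at column 425–450 and the fingertips at (270,292) and (372,292).

Run:
```python
from h import *
import pickle; c=pickle.load(open("w1.pkl","rb"))
for n,p,z in [("blank",(327,170),22),("l",(270,170),22),("r",(384,170),22),("near",(327,229),22),("edgeL",(80,262),12),("edgeR",(420,263),12),("rt",(450,5),12),("tipL",(270,292),79),("tipR",(372,292),79)]: print(n,ray(c,p,z).round(1))
to(484,-175,37,-1.1)
```

```text
blank [ 541.5 -178.1   22. ]
l [ 542.  -144.7   22. ]
r [ 540.9 -211.5   22. ]
near [ 505.2 -177.7   22. ]
edgeL [481.4 -10.4  12. ]
edgeR [ 477.  -240.5   12. ]
rt [ 625.7 -244.5   12. ]
tipL [ 492.3 -149.7   79. ]
tipR [ 491.5 -198.    79. ]
[ 0.9  1.6 61.3] [-0.1  0.2  0.1]
```

>>> {"op": "carry_out", "data": {"commands": [[[40,0,4,25,0,0,0],[40,0,4,50,0,0,0],[40,0,4,62,0,0,0],[40,0,4,65,0,0,0],[40,0,4,65,0,0,0]]]}}

```text
time: 2.02
tool_pos: [483.6, -180.9, 36.0]
tcp_rot: [180.0, -0.0, -1.2]
ft_force: [0.8, -0.4, 0.2]
finger_gap: 39.9
```

Run:
```python
from h import *
print({k:r.sense()[k].round(2) for k in('tool_pos','tcp_rot','ft_force')})
cv2.imwrite("pics/w2.png",viewer.snapshot("wrist")[:,:,::-1])
```

```text
{'tool_pos': array([ 483.59, -180.88,   36.05]), 'tcp_rot': array([ 1.7997e+02, -5.0000e-02, -1.1800e+00]), 'ft_force': array([ 0.83, -0.37,  0.23])}
```

View pics/w2.png

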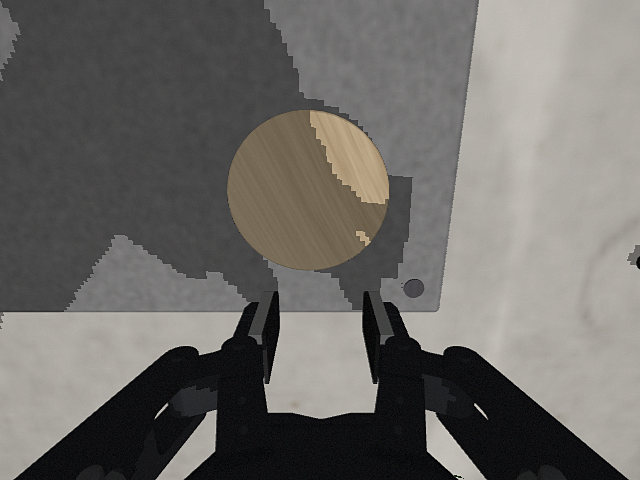

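>>> {"op": "carry_out", "data": {"commands": [[[40,0,-5,3,0,0,0],[40,5,-5,3,0,0,0],[40,10,-5,3,0,0,0],[40,18,-5,3,0,0,0],[40,26,-5,3,0,0,0]]]}}

```text
time: 2.7
tool_pos: [510.1, -175.9, 32.4]
tcp_rot: [180.0, -0.0, -1.1]
ft_force: [-0.5, -0.3, 0.7]
finger_gap: 40.0
```

>>> {"op": "carry_out", "data": {"commands": [[[40,8,0,0,0,0,0],[40,16,0,0,0,0,0],[40,24,0,0,0,0,0],[40,32,0,0,0,0,0],[40,40,0,0,0,0,0]]]}}

```text
time: 3.32
tool_pos: [549.9, -176.6, 32.3]
tcp_rot: [-180.0, 0.0, -1.1]
ft_force: [-0.2, 0.9, 1.3]
finger_gap: 39.9
```

Run:
```python
from h import *
print({k:r.sense()[k].round(2) for k in('tool_pos','tcp_rot','ft_force')})
cv2.imwrite("pics/w3.png",viewer.snapshot("wrist")[:,:,::-1])
```

```text
{'tool_pos': array([ 549.9 , -176.62,   32.28]), 'tcp_rot': array([-180.  ,    0.  ,   -1.15]), 'ft_force': array([-0.21,  0.92,  1.34])}
```

View pics/w3.png

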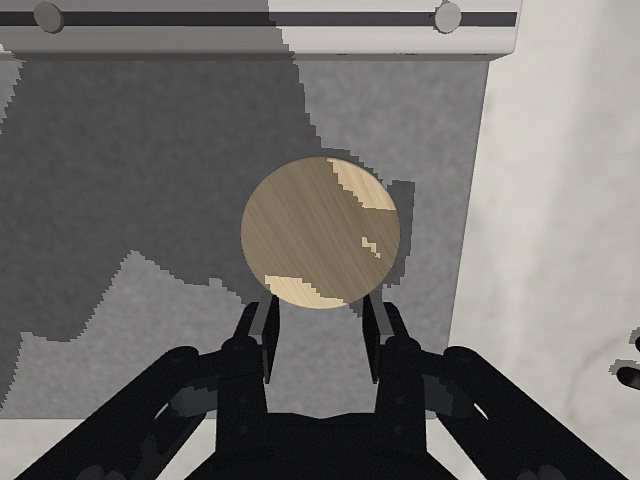

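The blank is nested between the fingertips, centred at (320,232). Its far edge is at row 156 and the foot of the rail face is at row 60–63.

Run:
```python
from h import *
c=viewer.calibration("wrist")
for n,p,z in [("far",(320,156),22),("near",(320,308),22),("railbase",(320,61),12),("railtop",(320,52),28)]: print(n,ray(c,p,z).round(1))
```

```text
far [ 623. -179.   22.]
near [ 555.6 -177.6   22. ]
railbase [ 657.7 -179.8   12. ]
railtop [ 657.8 -179.8   28. ]
```

>>> {"op": "carry_out", "data": {"commands": [[[40,8,0,0,0,0,0],[40,16,0,0,0,0,0],[40,24,0,0,0,0,0],[40,29,0,0,0,0,0],[40,31,0,0,0,0,0]]]}}

```text
time: 4.0
tool_pos: [580.7, -177.2, 32.3]
tcp_rot: [180.0, 0.0, -1.1]
ft_force: [-0.8, -0.3, 0.7]
finger_gap: 40.1
```

>>> {"op": "carry_out", "data": {"commands": [[[40,1,0,0,0,0,0],[40,2,0,0,0,0,0],[40,2.5,0,0,0,0,0],[40,2.5,0,0,0,0,0]]]}}

```text
time: 4.5
tool_pos: [582.8, -177.3, 32.3]
tcp_rot: [180.0, -0.0, -1.1]
ft_force: [-0.3, -0.3, -0.7]
finger_gap: 40.3
```

>>> {"op": "carry_out", "data": {"commands": [[[40,0.5,0,0,0,0,0],[40,1,0,0,0,0,0],[40,1,0,0,0,0,0]]]}}

```text
time: 4.88
tool_pos: [583.9, -177.3, 32.3]
tcp_rot: [180.0, -0.0, -1.1]
ft_force: [0.2, -0.2, 0.6]
finger_gap: 40.1
```

>>> {"op": "carry_out", "data": {"commands": [[[40,0.5,0,0,0,0,0],[40,1,0,0,0,0,0],[40,1,0,0,0,0,0]]]}}

```text
time: 5.25
tool_pos: [584.9, -177.3, 32.3]
tcp_rot: [-180.0, -0.0, -1.1]
ft_force: [0.6, 0.4, -0.0]
finger_gap: 40.1
```

>>> {"op": "carry_out", "data": {"commands": [[[40,0.5,0,0,0,0,0],[40,1,0,0,0,0,0],[40,1,0,0,0,0,0]]]}}

```text
time: 5.62
tool_pos: [585.4, -177.3, 32.1]
tcp_rot: [-180.0, 0.1, -1.1]
ft_force: [-3.3, 0.3, 1.6]
finger_gap: 40.1
```

Run:
```python
from h import *
print(r.sense()['ft_force'])
cv2.imwrite("pics/w4.png",viewer.snapshot("wrist")[:,:,::-1])
```

```text
[-3.27874881  0.28516313  1.6051659 ]
```

View pics/w4.png

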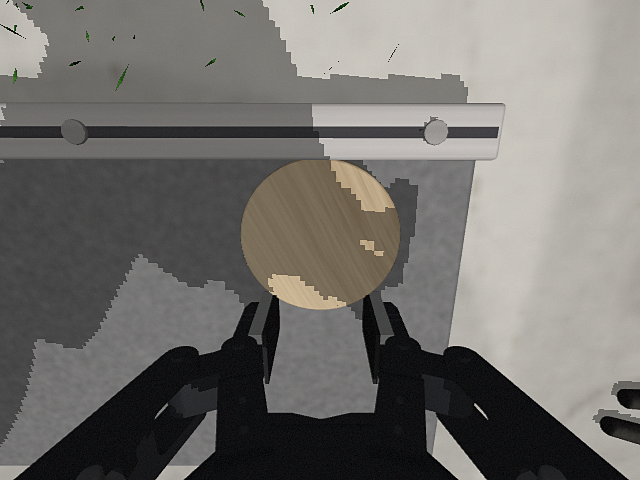

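The blank touches the rail: the wrist reads -3.3 N and its far edge meets the rail foot at row 159. I'll back off, rise, shut the fingers and turn to push along the rail.

>>> {"op": "carry_out", "data": {"commands": [[[40,-10,0,0,0,0,0],[40,-30,0,0,0,0,0],[40,-40,0,-30,0,0,0],[0,-40,10,-65,0,0,-9],[0,-40,30,-65,0,0,-18]]]}}

```text
time: 6.3
tool_pos: [547.5, -207.4, 101.4]
tcp_rot: [179.7, -0.3, 17.2]
ft_force: [1.6, 0.1, 0.2]
finger_gap: 4.0
```

>>> {"op": "carry_out", "data": {"commands": [[[0,0,15,0,0,0,-10],[0,0,30,0,0,0,-20],[0,0,40,0,0,0,-30],[0,0,40,0,0,0,-40],[0,0,40,0,0,0,-50]]]}}

```text
time: 6.92
tool_pos: [556.7, -245.0, 97.3]
tcp_rot: [180.0, -0.0, 67.2]
ft_force: [0.0, -1.2, -0.1]
finger_gap: -0.1
```

```bash
python3 -c "
from h import *
print(r.sense()['tool_pos'],r.sense()['tcp_rot']);to(621,-240,97,83)"
```

```text
[ 556.72419433 -245.01910562   97.34139608] [ 1.79954208e+02 -7.77318046e-03  6.71640047e+01]
[29.6 57.3  0.4] [  0.   -0.  -15.8]
```

>>> {"op": "carry_out", "data": {"commands": [[[0,15,29,0,0,0,-8],[0,29.5,57.5,0,0,0,-16],[0,29.5,57.5,30,0,0,-16],[0,29.5,57.5,55,0,0,-16],[0,29.5,57.5,62,0,0,-16]]]}}

```text
time: 7.55
tool_pos: [619.7, -239.5, 33.0]
tcp_rot: [-179.8, -0.1, 82.9]
ft_force: [-0.6, 0.0, 0.3]
finger_gap: 0.2
```

Run:
```python
from h import *
print({k:r.sense()[k].round(2) for k in('tool_pos','tcp_rot','ft_force')})
cv2.imwrite("pics/w5.png",viewer.snapshot("wrist")[:,:,::-1])
```

```text
{'tool_pos': array([ 619.72, -239.54,   33.01]), 'tcp_rot': array([-1.7982e+02, -7.0000e-02,  8.2850e+01]), 'ft_force': array([-0.63,  0.04,  0.31])}
```

View pics/w5.png

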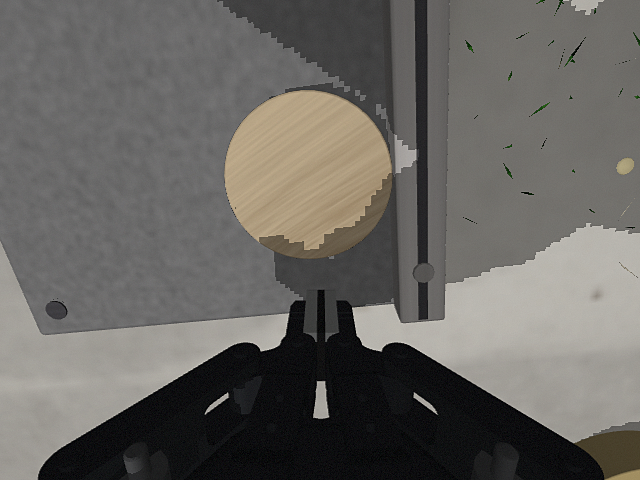

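The blank is at (308,173) with its right edge at column 392, on the rail face. The pads sit 5 mm to its right, so I'll shift left 6 mm and push along the rail.

>>> {"op": "carry_out", "data": {"commands": [[[0,0,-6,0,0,0,0],[0,5,-6.5,0,0,0,0],[0,10,-7,0,0,0,0],[0,15,-7.5,0,0,0,0],[0,22,-8.3,0,0,0,0]]]}}

```text
time: 8.22
tool_pos: [616.0, -217.1, 35.6]
tcp_rot: [180.0, 0.0, 82.9]
ft_force: [-0.3, -1.0, 0.7]
finger_gap: 0.3
```

>>> {"op": "carry_out", "data": {"commands": [[[0,8,-0.8,0,0,0,0],[0,16,-1.6,0,0,0,0],[0,24,-2.5,0,0,0,0],[0,32,-3.3,0,0,0,0],[0,40,-4.1,0,0,0,0]]]}}

```text
time: 8.85
tool_pos: [616.7, -176.7, 35.3]
tcp_rot: [-180.0, -0.0, 82.9]
ft_force: [0.4, -0.7, 0.1]
finger_gap: -0.3
```

Run:
```python
from h import *
print({k:r.sense()[k].round(2) for k in('tool_pos','tcp_rot','ft_force')})
cv2.imwrite("pics/w6.png",viewer.snapshot("wrist")[:,:,::-1])
```

```text
{'tool_pos': array([ 616.75, -176.66,   35.3 ]), 'tcp_rot': array([-180.  ,   -0.  ,   82.86]), 'ft_force': array([ 0.4 , -0.67,  0.13])}
```

View pics/w6.png

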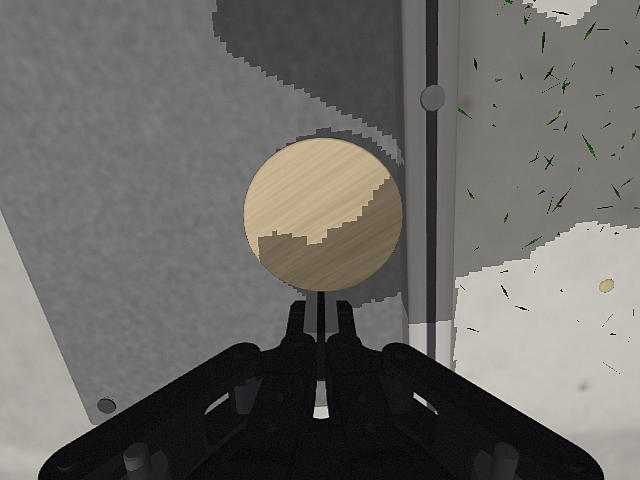

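The blank is centred ahead of the pads at (323,215), with its right edge at column 402 on the rail face. I'll keep going.

>>> {"op": "carry_out", "data": {"commands": [[[0,10,-1,0,0,0,0],[0,20,-2,0,0,0,0],[0,30,-3.1,0,0,0,0],[0,40,-4.1,0,0,0,0],[0,50,-5.1,0,0,0,0]]]}}

```text
time: 9.52
tool_pos: [617.9, -126.2, 35.3]
tcp_rot: [-180.0, -0.0, 82.9]
ft_force: [-0.3, -0.3, 0.1]
finger_gap: -0.1
```

>>> {"op": "carry_out", "data": {"commands": [[[0,10,-1,0,0,0,0],[0,20,-2,0,0,0,0],[0,30,-3.1,0,0,0,0],[0,40,-4.1,0,0,0,0],[0,50,-5.1,0,0,0,0]]]}}

```text
time: 10.15
tool_pos: [619.1, -76.1, 35.3]
tcp_rot: [180.0, -0.0, 82.9]
ft_force: [0.1, -0.2, 0.1]
finger_gap: 0.3
```

Run:
```python
from h import *
print({k:r.sense()[k].round(2) for k in('tool_pos','tcp_rot','ft_force')})
print(viewer.calibration("wrist"))
cv2.imwrite("pics/w7.png",viewer.snapshot("wrist")[:,:,::-1])
```

```text
{'tool_pos': array([619.09, -76.09,  35.31]), 'tcp_rot': array([180.  ,  -0.  ,  82.85]), 'ft_force': array([ 0.09, -0.21,  0.11])}
{'camera_matrix': array([[334.56690897,   0.        , 320.60961031],
       [  0.        , 334.56690897, 238.52947837],
       [  0.        ,   0.        ,   1.        ]]), 'rvec': array([-2.80764476,  0.176833  ,  0.02987326]), 'tvec': array([-624.39973602,   28.57287113,  177.44752126])}
```

View pics/w7.png

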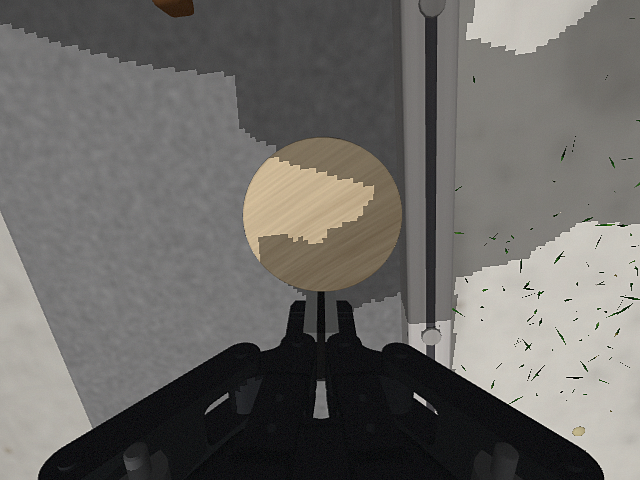

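The blank is still on the rail, its edge at column 402, and the orange lip end shows at (175,10), clear to the left of its path. On I go.

>>> {"op": "carry_out", "data": {"commands": [[[0,10,-1,0,0,0,0],[0,20,-2,0,0,0,0],[0,30,-3.1,0,0,0,0],[0,40,-4.1,0,0,0,0],[0,50,-5.1,0,0,0,0]]]}}

```text
time: 10.82
tool_pos: [620.2, -25.8, 35.3]
tcp_rot: [180.0, -0.0, 82.9]
ft_force: [-0.1, 0.8, 0.4]
finger_gap: -0.0
```

>>> {"op": "carry_out", "data": {"commands": [[[0,8,-0.8,0,0,0,0],[0,16,-1.6,0,0,0,0],[0,24,-2.5,0,0,0,0],[0,28,-2.9,0,0,0,0],[0,30,-3.1,0,0,0,0]]]}}

```text
time: 11.45
tool_pos: [620.9, 3.9, 35.3]
tcp_rot: [180.0, 0.0, 82.9]
ft_force: [0.0, -0.6, 0.9]
finger_gap: 0.2
```

Run:
```python
from h import *
print({k:r.sense()[k].round(2) for k in('tool_pos','tcp_rot','ft_force')})
c=viewer.calibration("wrist")
cv2.imwrite("pics/w8.png",viewer.snapshot("wrist")[:,:,::-1])
import pickle; pickle.dump(c,open("w8.pkl","wb"))
```

```text
{'tool_pos': array([620.89,   3.88,  35.32]), 'tcp_rot': array([180.  ,   0.  ,  82.87]), 'ft_force': array([ 0.02, -0.55,  0.91])}
```

View pics/w8.png

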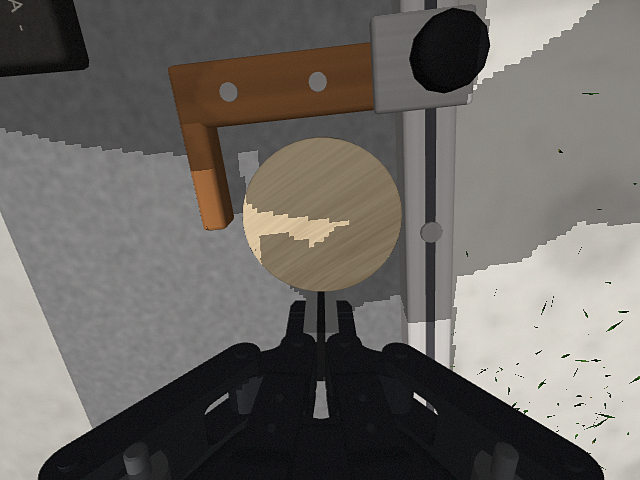

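The blank is in the pocket mouth on the rail, its far edge at row 138. The stop's face is at about row 113 (top edge), so about a centimetre is left.

Run:
```python
from h import *
import pickle; c=pickle.load(open("w8.pkl","rb"))
for n,p,z in [("far",(322,138),22),("stoptop",(330,115),28),("right",(401,214),22),("railtop",(405,200),28),("left",(243,214),22)]: print(n,ray(c,p,z).round(1))
```

```text
far [631.8  80.2  22. ]
stoptop [635.7  88.   28. ]
right [660.9  45.6  22. ]
railtop [661.5  52.9  28. ]
left [595.   53.9  22. ]
```

Gap is about 8–10 mm. I'll advance 6, then creep in by force.

>>> {"op": "carry_out", "data": {"commands": [[[0,2,-0.2,0,0,0,0],[0,4,-0.4,0,0,0,0],[0,6,-0.6,0,0,0,0],[0,7,-0.7,0,0,0,0],[0,7,-0.7,0,0,0,0]]]}}

```text
time: 12.12
tool_pos: [621.1, 10.8, 35.3]
tcp_rot: [-180.0, -0.0, 82.9]
ft_force: [0.0, 0.4, -0.6]
finger_gap: -0.1
```

>>> {"op": "carry_out", "data": {"commands": [[[0,0.5,0,0,0,0,0],[0,1,-0.1,0,0,0,0],[0,1,-0.1,0,0,0,0]]]}}

```text
time: 12.5
tool_pos: [621.1, 11.7, 35.3]
tcp_rot: [-180.0, -0.0, 82.9]
ft_force: [-0.7, -0.3, 0.0]
finger_gap: -0.1
```

>>> {"op": "carry_out", "data": {"commands": [[[0,0.5,0,0,0,0,0],[0,1,-0.1,0,0,0,0],[0,1,-0.1,0,0,0,0]]]}}

```text
time: 12.88
tool_pos: [621.2, 12.5, 35.4]
tcp_rot: [180.0, 0.0, 82.9]
ft_force: [-0.4, -3.2, 0.7]
finger_gap: -0.1
```

>>> {"op": "carry_out", "data": {"commands": [[[0,0.5,0,0,0,0,0],[0,0.5,0,0,0,0,0]]]}}

```text
time: 13.12
tool_pos: [621.2, 12.7, 35.4]
tcp_rot: [180.0, 0.0, 82.8]
ft_force: [-1.5, -4.9, -0.6]
finger_gap: -0.2
```

>>> {"op": "carry_out", "data": {"commands": [[[0,-4,0,0,0,0,0],[0,-15,0,0,0,0,0],[0,-30,0,0,0,0,0],[0,-35,0,-30,0,0,0],[0,-35,0,-40,0,0,0]]]}}

```text
time: 13.75
tool_pos: [618.0, -22.9, 77.3]
tcp_rot: [179.8, -0.0, 82.8]
ft_force: [0.6, 0.8, 0.3]
finger_gap: 0.1
```

Run:
```python
from h import *
print({k:r.sense()[k].round(2) for k in('tool_pos','ft_force')})
c=viewer.calibration("wrist")
im=viewer.snapshot("wrist")[:,:,::-1]
cv2.imwrite("pics/w9.png",cv2.resize(im[0:260,180:500],None,fx=2.3,fy=2.3,interpolation=2))
import pickle; pickle.dump(c,open("w9.pkl","wb"))
```

```text
{'tool_pos': array([618.04, -22.87,  77.34]), 'ft_force': array([0.63, 0.79, 0.34])}
```

View pics/w9.png

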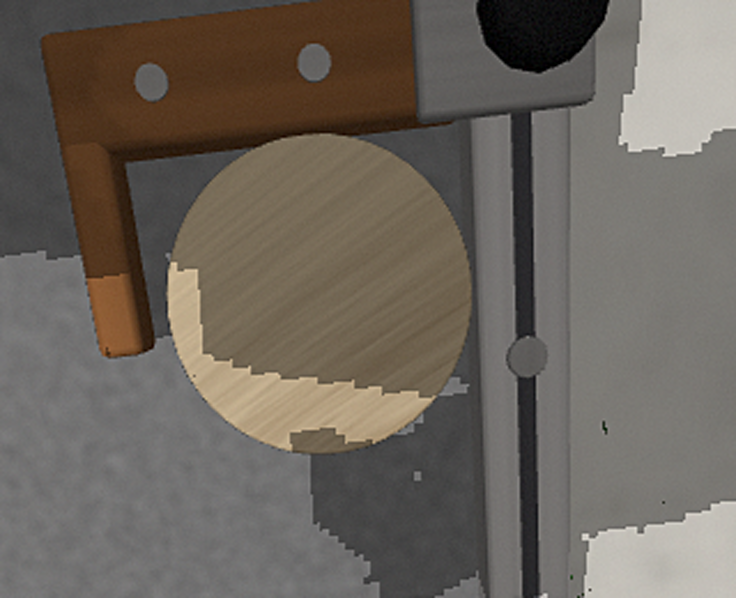

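The crop shows the blank flat in the pocket. Its upper edge (about (325,133)) meets the stop face and its right edge (about (471,290)) meets the rail. The hand is clear, so I'm handing in.

```bash
python3 -c "
from h import *
print(r.sense()['time'],r.sense()['ft_force'].round(1)); print(r.hand_in())"
```

```text
13.8 [ 1.5 -0.1  0.1]
the job is handed in; nothing more can be done
None
```

The blank is in the corner pocket, touching both the rail and the stop block, and the job was handed in at 13.8 s of the 53 s allowed.

I pushed it straight across to the rail with the fingers 40 mm apart; contact showed as about 3 N at the wrist. Then I shut the fingers and slid it along the rail from behind, tilted about 6° toward it, until the stop answered with 3–5 N. After that I backed the hand off and raised it.

- **Final picture:** the blank lies flat against rail and stop. The stop and its lip look undisturbed, and the wrist force was back to about zero.
- **On the rail during the slide:** pictures at three points along the way showed it on the rail each time. The wrist force stayed near zero, so I have no continuous proof of contact between them.
- **Other objects:** I took no final overall picture of the bystanders, but no move came near them.
- **Disagreement:** the stop face came out at about y = 91 mm from the top camera and 88 mm from the wrist camera. I settled it by creeping in until contact.

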